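# Set the air valve and trip the fixture's start plunger

## Robot

A 6-joint arm with a two-finger parallel gripper is mounted at the origin on the work surface. World frame = base frame: x ahead of the robot, y to its left, z up, the work surface at z = 0. Lengths are in m, angles in rad, forces in N, time in s.
With the tool pointing down it reaches from about 0.275 to 0.825 m from the base axis. Payload 4.9 kg.
Tool frame: the origin (TCP) lies midway between the tips of the shut fingers; the grasp point (between the pads) lies 19 mm behind it (bot.grip_depth is the distance from the TCP to the grasp point, in m); y points along the fingers, x is the direction in which the jaws open and shut, and the axes are right-handed (so a half turn about y gives the same grasp; the last joint's range is limited). The gripper opens to 85 mm and grips with 20 to 120 N. Pads are 22 mm wide; open, the fingers measure 114 mm over their backs; the gripper's body (76 mm by 85 mm) begins 54 mm behind the grasp point. The pads swing forward as they close: fully open they stand 13 mm farther back than shut.
Start: joints at [-1.288, 0.326, -0.193, 1.052, 0, 1.437], TCP at [0.223, -0.503, 0.231] pointing down, gripper open.
Joint ranges: [-2.65, 2.65], [-0.97, 1.79], [-1.3, 1.35], [-1.93, 2.1], [-1.47, 1.37], [-3.14, 3.14]. Speed limits (rad/s): [2.57, 2.57, 3.14, 3.14, 3.14, 3.14].

## Interface

Orientations are given as a unit quaternion [w, x, y, z].
In Python, from cell import bot gives the robot as it stands. Calls block until the motion is done:
- bot.move_pose(position, orientation): joint-space move of the TCP to a pose.
- bot.move_linear(position, speed=0.15, rotation=None, until_force=None): straight line of the TCP; rotation=None keeps the orientation; speed is the mean speed in m/s. With until_force (N) it stops when the force on the tool has changed by that much, and returns True; else False.
- bot.goto_joints(angles): joint-space move.
- bot.set_gripper(opening, grasp_force=None): opening from 0.0 (shut) to 1.0 (fully open); grasp_force is the grip in N (None keeps the last); returns when the fingers have stopped.
- bot.wait(seconds).
- bot.solve_ik(position, orientation): joint angles nearest the present ones, or None.
- bot.camera(name): name is "scene" or "top" or "wrist"; returns the picture (480x640x3 uint8, red, green, blue); there is no depth.
- bot.calibration(name): a dict with "mtx" (3x3 intrinsics, pixels), "extrinsics" (4x4, takes a point from world to camera coordinates); the wrist camera has in their place "hand_eye" (4x4, takes a point from camera to tool coordinates, whose origin is the TCP and whose axes are the tool frame's). Camera axes: x right, y down, z forward; pixel columns grow to the right and rows downward; lengths in m; the calibration is good to about 2 mm. A picture is of the moment at which its call begins: read the wrist's pose just before it. calibration takes no time and is no camera call.
A pose or a line that the arm cannot do raises bot.PlanningError and nothing moves.
- bot.close_job(): hands the job in, once; it reports no verdict.
Trained networks look in the newest picture that a camera, given by its name, has taken for a name from the list of things; names that differ only in an ending like _2 or _b are one class to them, and where a whole thing is asked for, a point or a joint stands for the part that bears it (a point fixed in the world has none). Each returns a list of dicts, best first, with "confidence" (0 to 1); they miss things now and then, are a little off and sometimes report something else, mostly with a low value. They report only what shows in the picture. A call takes as long as a camera call.
- bot.search_frame(camera, thing): "bbox" ([left, top, width, height] in pixels, round what is visible of it).
Readings, each from a call of its own:
- bot.read_clock(): time.
- bot.read_joint_positions(): joint angles.
- bot.read_joint_vel(): joint speeds.
- bot.read_joint_efforts(): joint torques, N m.
- bot.read_position(): TCP position.
- bot.read_tool_rot(): TCP orientation.
- bot.read_ft_force(): force on the tool from outside, world axes, zero at the start.
- bot.read_moment(): the same for the moment, N m.
- bot.read_gripper_width(): opening from 0.0 (shut) to 1.0 (fully open).
Only numpy, scipy, OpenCV 4.12 (cv2) and the standard library are available. Lean on these libraries where they do the work, as an engineer would, in place of code of your own. Each camera call takes 0.05 s, during which the arm holds its last target.

## Task

Start a test on the fixture: first turn the blue air valve handle until it stands over the yellow set mark on its dial and leave it there. Then push the fixture's orange start plunger fully home, hold it in for at least one second, and let it spring right back out. Do not disturb the other things on the bench.

Things in the scene. Friction and masses are not known exactly. Their poses are not given: they have to be found in the camera images.
- valve_block: air valve: aluminium block 130 x 90 x 45 mm, with a white round dial plate (224 mm across, top face 56 mm above the table) on it. Origin on the table straight below the handle's pivot; z up. The handle points along this body's -x when shut.
- valve_handle (a joint): angle of the blue valve handle, rad: 0 = shut (handle along the block's -x, over the long black line), growing clockwise seen from above to 1.57 (along the block's +y, at the short black line). Stiff, it stays where it is left (about 2 N at the grip point).
- handle_grip (a point): grip point of the blue handle: the middle of the bar's height, 80 mm out from the pivot, 102 mm above the table. The handle is an upright-sided bar 16 mm wide, 24 mm high (90 to 114 mm above the table), its end 110 mm from the pivot. x axis points outward from the pivot along the handle, z up.
- mark_tip (a point): yellow set mark on the dial, a thin flat pointer below the handle, from the pivot out to 130 mm; this point is on top of its wider end, 124 mm from the pivot and 60 mm above the table. x axis points outward from the pivot along the mark, z up. It stays put, and differs from start to start (30 to 67 deg from shut).
- fixture: black test fixture, base 200 (x) x 180 (y) x 50 mm, origin at the centre of its underside, front to its -x. A white light bar (110 x 210 mm, 265 to 295 mm above the table) hangs over it on two posts, its front edge 15 mm in front of the origin: no room for an upright gripper above the plunger, which leans 30 deg from vertical to the front and is pushed down and back.
- plunger_crown (a point): middle of the flat crown (48 mm across; head 60 mm across, 20 mm high) of the orange plunger; moves with it. z axis points out of the crown, leaning 30 deg from vertical to the fixture's front; push along -z. At rest it lies 148 mm above the table and 57 mm in front (-x) of the fixture's origin.
- plunger (a joint): how far the plunger is pushed in, m: 0 = out, 0.030 = fully home at its stop. Sprung: about 5 N at first, 14 N when fully home, and it returns by itself.
- phone_a: bare phone frame 150 x 72 x 8 mm lying flat, aluminium edge, black face; origin at the centre of its underside. A bystander, to be left alone.
- driver: screwdriver with a yellow handle, lying on the table; origin under its middle. A bystander, to be left alone.
- tape: orange ring of tape lying flat, 90 mm across, 24 mm high; origin at the centre of its underside. A bystander, to be left alone.
- cleaner: white bottle with a blue cap, 60 mm across, 130 mm tall; origin at the centre of its underside. A bystander, to be left alone.
- brush: brush lying on the table; origin under its middle. A bystander, to be left alone.

How it is judged:
By the outcome, as a careful person would: the job done as asked, in the order asked, and still so for the second after the job is handed in, with the robot touching nothing.
It also fails if it takes over 61 s, if anything falls off the work surface, if the arm or the gripper's body presses on something with over 40 N, if the wrist force passes 120 N, or if a joint passes its speed limit or range.

## Working session

There is one attempt and no reset: what is moved stays moved. The work goes in short steps, each a Python script; the robot and the scene stay as the last script left them, time stands still between calls to the robot, and variables do not carry over. Pictures are saved under pics/ and viewed, and the job is handed in when it is done.

```bash
mkdir -p pics; ls; python3 - <<'E'
from cell import bot
import cv2
for n in("scene","top","wrist"):
    im=bot.camera(n); cv2.imwrite(f"pics/{n}0.png",im[:,:,::-1])
    c=bot.calibration(n); print(n,{k:v.round(4).tolist() if hasattr(v,'round') else v for k,v in c.items()})
    for t in ["valve_block","valve_handle","fixture","plunger"]:
        print(t,[(d["bbox"],round(d["confidence"],2)) for d in bot.search_frame(n,t)[:2]])
print(bot.read_clock(),bot.read_tool_rot())
E
```

```text
pics
scene {'mtx': [[434.2574, 0.0, 323.7253], [0.0, 434.2574, 246.0671], [0.0, 0.0, 1.0]], 'extrinsics': [[-0.4599, 0.888, 0.0066, 0.3763], [0.463, 0.2461, -0.8515, -0.1278], [-0.7577, -0.3885, -0.5243, 1.3852], [0.0, 0.0, 0.0, 1.0]]}
valve_block [([221.3, 237.5, 105.1, 99.5], 0.95)]
valve_handle [([259.8, 237.1, 26.8, 50.0], 0.96), ([468.0, 288.9, 37.3, 37.5], 0.51)]
fixture [([399.7, 217.5, 181.4, 217.2], 0.94)]
plunger [([468.8, 289.8, 37.1, 37.1], 0.86)]
top {'mtx': [[477.3438, 0.0, 308.7453], [0.0, 477.3438, 245.7267], [0.0, 0.0, 1.0]], 'extrinsics': [[-0.0129, -0.9994, -0.0327, -0.083], [-0.9894, 0.0175, -0.1441, 0.6177], [0.1446, 0.0305, -0.989, 1.1384], [0.0, 0.0, 0.0, 1.0]]}
valve_block [([307.0, 185.8, 88.9, 87.7], 0.57)]
valve_handle [([346.5, 215.8, 27.6, 50.4], 0.64)]
fixture [([99.5, 159.1, 129.0, 113.3], 0.9)]
plunger []
wrist {'mtx': [[410.3231, 0.0, 323.7422], [0.0, 410.3231, 241.1485], [0.0, 0.0, 1.0]], 'hand_eye': [[1.0, 0.0009, -0.0009, 0.0008], [0.0011, -0.2596, 0.9657, -0.1418], [0.0006, -0.9657, -0.2596, 0.0658], [0.0, 0.0, 0.0, 1.0]]}
valve_block []
valve_handle []
fixture []
plunger []
0.75 [-0.59260136  0.59265003 -0.3857241   0.38575445]
```

View pics/scene0.png

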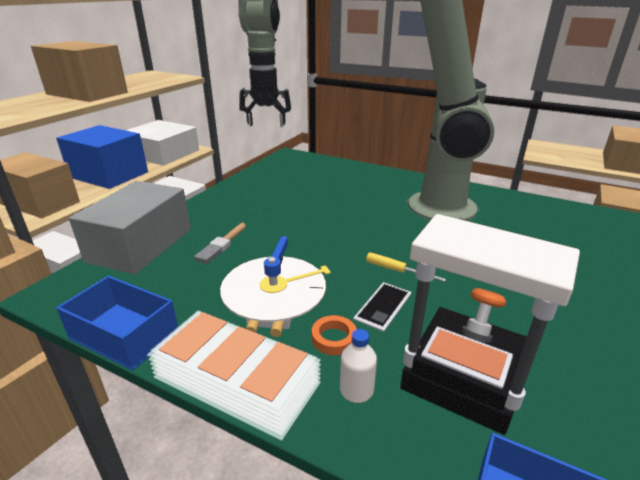

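View pics/top0.png

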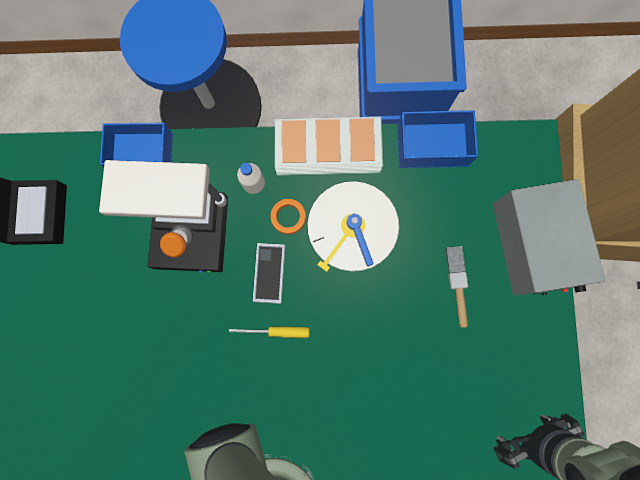

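```bash
python3 - <<'E'
import cv2
t=cv2.imread('pics/top0.png');a=cv2.resize(t[170:290,300:410],None,fx=5,fy=5,interpolation=cv2.INTER_CUBIC);cv2.imwrite('pics/tv.png',a)
a=cv2.resize(t[150:290,90:240],None,fx=4,fy=4,interpolation=cv2.INTER_CUBIC);cv2.imwrite('pics/tf.png',a)
E
```

```text
(no output)
```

View zooms.

The pictures show the valve dial near top-camera pixel (353,226), with the blue handle reaching (370,264). The yellow mark tip is near (324,267). The plunger crown is at (172,244) in front of the light bar. I'll zoom in next.

View pics/tv.png

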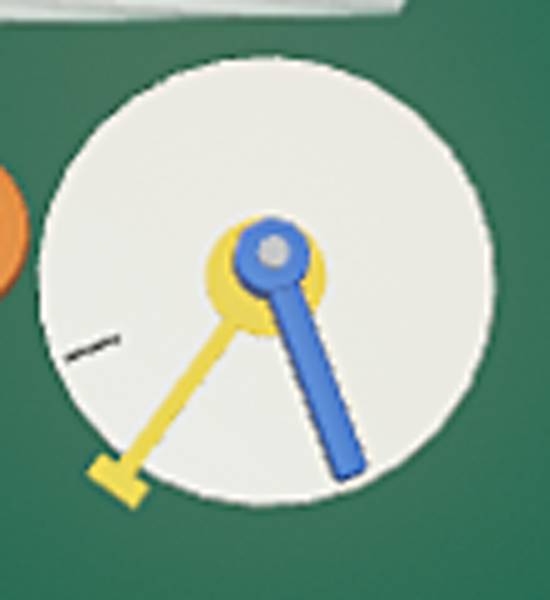

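View pics/tf.png

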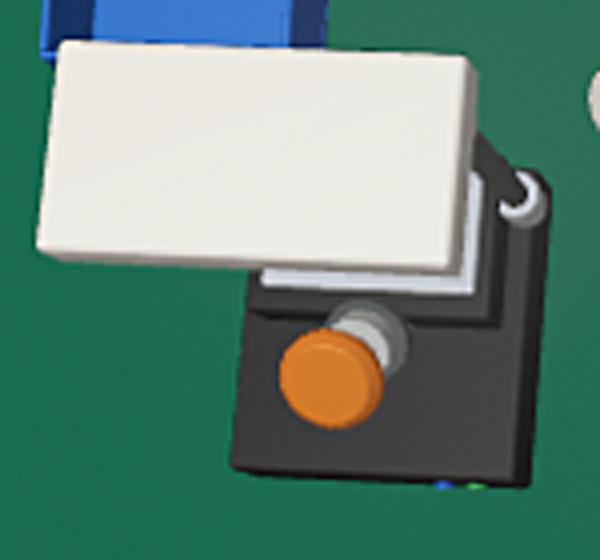

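```bash
cat > h.py <<'E'
import numpy as np,cv2
from cell import bot
def ray(n,uv,pose=None):
    c=bot.calibration(n);K=np.array(c["mtx"])
    d=np.linalg.inv(K)@[uv[0],uv[1],1]
    E=np.array(c["extrinsics"]);R=E[:3,:3];return -R.T@E[:3,3],R.T@d
def onz(n,uv,z):
    o,d=ray(n,uv);return o+d*(z-o[2])/d[2]
def proj(n,P):
    c=bot.calibration(n);E=np.array(c["extrinsics"]);p=E[:3,:3]@np.array(P)+E[:3,3];q=np.array(c["mtx"])@p;return q[:2]/q[2]
def tri(u1,u2):
    (a,d),(b,e)=ray("top",u1),ray("scene",u2)
    s=np.linalg.lstsq(np.c_[d,-e],b-a,rcond=None)[0];p,q=a+s[0]*d,b+s[1]*e
    return (p+q)/2,np.linalg.norm(p-q)
E
python3 - <<'E'
from h import *
for n in("top","scene"):
    im=cv2.cvtColor(cv2.imread(f"pics/{n}0.png"),cv2.COLOR_BGR2HSV)
    def comps(lo,hi,roi,what):
        m=cv2.inRange(im,np.array(lo),np.array(hi));M=np.zeros_like(m);x0,y0,x1,y1=roi;M[y0:y1,x0:x1]=m[y0:y1,x0:x1]
        k,l,s,c=cv2.connectedComponentsWithStats(M)
        for i in range(1,k):
            if s[i,4]>15: print(n,what,s[i].tolist(),c[i].round(1))
        return M
    rv=(300,170,410,290) if n=="top" else (200,220,350,330)
    rp=(150,220,195,265) if n=="top" else (460,280,515,315)
    comps((0,0,200),(180,40,255),rv,"dial")
    M=comps((105,120,60),(130,255,255),rv,"blue")
    M=comps((20,120,100),(35,255,255),rv,"yellow")
    comps((3,150,100),(18,255,255),rp,"orange")
    # dial ellipse
    w=cv2.inRange(im,np.array((0,0,200)),np.array((180,40,255)));
    W=np.zeros_like(w);x0,y0,x1,y1=rv;W[y0:y1,x0:x1]=w[y0:y1,x0:x1]
    cs,_=cv2.findContours(W,cv2.RETR_EXTERNAL,cv2.CHAIN_APPROX_NONE)
    h=cv2.convexHull(np.vstack([max(cs,key=cv2.contourArea)]));e=cv2.fitEllipse(h);print("ell",e,onz(n,e[0],.056))
t=cv2.imread('pics/scene0.png');cv2.imwrite('pics/sv.png',cv2.resize(t[225:335,210:345],None,fx=5,fy=5,interpolation=cv2.INTER_CUBIC))
cv2.imwrite('pics/sf.png',cv2.resize(t[270:400,400:530],None,fx=4,fy=4,interpolation=cv2.INTER_CUBIC))
E
```

```text
top dial [300, 170, 68, 4, 170] [329.2 171.1]
top dial [308, 181, 91, 90, 5421] [352.7 223.9]
top dial [352, 217, 5, 6, 22] [354.2 219.7]
top blue [347, 214, 26, 52, 378] [360.  237.6]
top yellow [318, 214, 38, 58, 309] [337.8 243.4]
top yellow [360, 218, 5, 14, 38] [362.5 225.1]
top orange [160, 232, 26, 25, 504] [172.4 244.4]
ell ((352.66021728515625, 225.6629638671875), (88.75843811035156, 90.46101379394531), 102.15011596679688) [ 0.66240144 -0.20136468  0.056     ]
scene dial [212, 238, 16, 8, 84] [219.6 241. ]
scene dial [221, 257, 104, 63, 3839] [268.4 293.4]
scene dial [280, 257, 38, 22, 514] [294.8 267.3]
scene dial [220, 323, 17, 7, 74] [228.6 326.8]
scene blue [264, 236, 23, 41, 435] [276.  257.9]
scene yellow [260, 266, 70, 27, 410] [286.4 280.7]
scene orange [471, 288, 35, 19, 388] [488.1 297.2]
ell ((272.4629211425781, 287.9317932128906), (63.04347229003906, 104.91325378417969), 85.54832458496094) [ 0.67527029 -0.19689711  0.056     ]
```

```bash
cat > m.py <<'E'
from h import *
from scipy.optimize import least_squares
def dialfit(n,f):
    im=cv2.imread(f);hs=cv2.cvtColor(im,cv2.COLOR_BGR2HSV)
    x0,y0,x1,y1=(300,176,410,290) if n=="top" else (215,250,335,316)
    g=cv2.inRange(hs,np.array((0,0,170)),np.array((180,50,255)))
    M=np.zeros_like(g);M[y0:y1,x0:x1]=g[y0:y1,x0:x1]
    k,l,s,c=cv2.connectedComponentsWithStats(M);M=np.uint8(l==1+np.argmax(s[1:,4]))
    cs,_=cv2.findContours(M,cv2.RETR_EXTERNAL,cv2.CHAIN_APPROX_NONE);p=max(cs,key=cv2.contourArea)[:,0]
    P=np.array([onz(n,q,.056)[:2] for q in p])
    r=least_squares(lambda v:np.hypot(*(P-v).T)-.112,P.mean(0),loss="soft_l1",f_scale=.001)
    d=np.hypot(*(P-r.x).T)-.112
    return r.x,np.median(d),np.percentile(d,[10,90])
if __name__=="__main__":
    for n in("top","scene"): print(n,dialfit(n,f"pics/{n}0.png"))
    c=dialfit("top","pics/top0.png")[0]
    # handle + mark angle in top
    def uv(x,y,s=5,o=(300,170)): return (o[0]+(x+.5)/s-.5,o[1]+(y+.5)/s-.5)
    hub=onz("top",uv(272,252),.12);tip=onz("top",uv(348,474),.114);print("hub",hub,"handle tip",tip,np.linalg.norm(tip[:2]-c))
    mk=onz("top",uv(118,482),.06);print("mark",mk,np.linalg.norm(mk[:2]-c))
    b1,b2=onz("top",uv(66,357),.056),onz("top",uv(119,338),.056);print("short",b1,b2)
    for nm,P in(("h",tip),("m",mk),("s",b1)): print(nm,np.degrees(np.arctan2(P[1]-c[1],P[0]-c[0])))
    o,d=ray("top",(172.4,244.4));print("plunger top at z=.14",onz("top",(172.4,244.4),.14),"tri",tri((172.4,244.4),(488.1,297.2)))
    f=lambda x,y:uv(x,y,4,(90,150))
    # fixture base top corners, z .05
    for q in((232,466),(530,478),(546,188)): print("base",onz("top",f(*q),.05))
    for q in((60,42),(472,58),(458,270),(38,248)): print("bar",onz("top",f(*q),.295))
E
python3 m.py
```

```text
top (array([ 0.66586486, -0.20139304]), np.float64(-0.0032763827168312415), array([-0.08049761,  0.00045855]))
scene (array([ 0.66361601, -0.2026439 ]), np.float64(-0.00282836367809311), array([-0.08024088,  0.00066824]))
hub [ 0.66371483 -0.20078479  0.12      ] handle tip [ 0.56010623 -0.23333062  0.114     ] 0.11047576968945629
mark [ 0.56366536 -0.12732404  0.06      ] 0.1262178829385084
short [ 0.62604073 -0.10289971  0.056     ] [ 0.63500423 -0.12903549  0.056     ]
h -163.19643991900872
m 144.06730736290842
s 112.01512051804049
plunger top at z=.14 [0.61083176 0.2174076  0.14      ] tri (array([0.61094335, 0.21759142, 0.13931674]), np.float64(7.13880550507944e-05))
base [0.5714399  0.30678168 0.05      ]
base [0.56101424 0.12119918 0.05      ]
base [0.74377395 0.11353437 0.05      ]
bar [0.76196472 0.3109028  0.295     ]
bar [0.74862482 0.10068676 0.295     ]
bar [0.64028054 0.10571154 0.295     ]
bar [0.65560935 0.31673746 0.295     ]
```

View pics/sv.png

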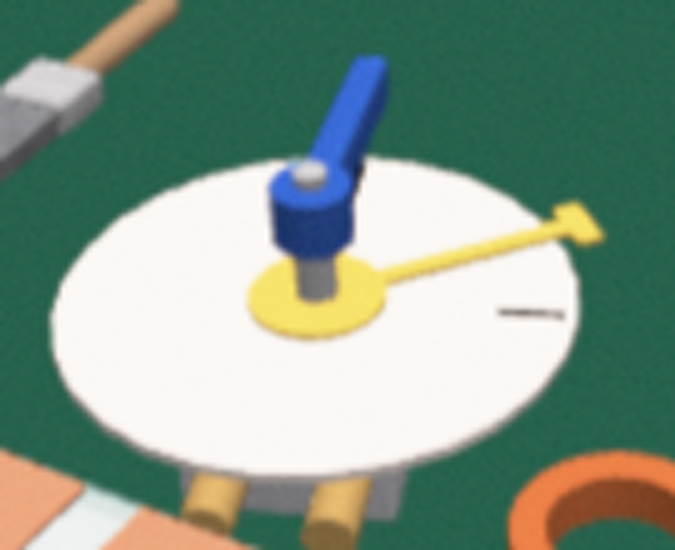

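View pics/sf.png

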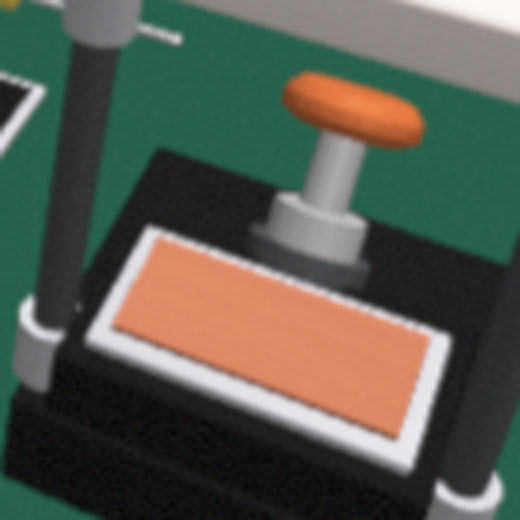

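```bash
cat >> h.py <<'E'
def q_of(x,y):
    from scipy.spatial.transform import Rotation as Ro
    x=np.array(x,float);y=np.array(y,float);y/=np.linalg.norm(y);x-=y*(x@y);x/=np.linalg.norm(x)
    q=Ro.from_matrix(np.c_[x,y,np.cross(x,y)]).as_quat();return [q[3],q[0],q[1],q[2]]
C=np.array([.6645,-.2018])
def hpose(deg,z,flip=1,r=.08):
    a=np.radians(deg);p=[C[0]+r*np.cos(a),C[1]+r*np.sin(a),z]
    return p,q_of(flip*np.array([-np.sin(a),np.cos(a),0]),[0,0,-1])
def ang(n,f,lo,hi,z,rmin,rmax,c=C):
    hs=cv2.cvtColor(cv2.imread(f),cv2.COLOR_BGR2HSV)
    m=cv2.inRange(hs,np.array(lo),np.array(hi));ys,xs=np.nonzero(m)
    P=np.array([onz(n,(u,v),z)[:2] for u,v in zip(xs,ys)])-c
    r=np.hypot(*P.T);P=P[(r>rmin)&(r<rmax)]
    u=P.mean(0);_,_,V=np.linalg.svd(P-u);v=V[0]*np.sign(V[0]@u)
    return len(P),np.degrees(np.arctan2(u[1],u[0]))%360,np.degrees(np.arctan2(v[1],v[0]))%360,np.hypot(*P.T).max()
E
python3 - <<'E'
from h import *
Y=((20,110,90),(35,255,255));B=((105,120,60),(130,255,255))
for n in("top","scene"):
    f=f"pics/{n}0.png"
    print(n,"mark",ang(n,f,*Y,.06,.05,.13),"handle",ang(n,f,*B,.114,.04,.118))
for fl in(1,-1):
    for a in(197,180,160,144):
        for z in(.2,.083):
            j=bot.solve_ik(*hpose(a,z,fl)); print(fl,a,z,None if j is None else np.round(j,2))
yaw=np.radians(-3.2);fx=np.array([np.cos(yaw),np.sin(yaw),0]);fy=np.array([-np.sin(yaw),np.cos(yaw),0])
ax=-.5*fx+np.array([0,0,.866]);cr=np.array([.606,.217,.148])
for nm,x in(("fy",fy),("-fy",-fy),("up",np.cross(ax,fy)),("dn",-np.cross(ax,fy))):
    for d in(.1,0.002,-.033):
        j=bot.solve_ik(cr+ax*d,q_of(x,-ax)); print(nm,d,None if j is None else np.round(j,2), "toolz",np.cross(x,-ax).round(2))
E
```

```text
Traceback (most recent call last):
  File "h.py", line 26, in ang
    P=np.array([onz(n,(u,v),z)[:2] for u,v in zip(xs,ys)])-c
                ~~~^^^^^^^^^^^
  File "h.py", line 8, in onz
    o,d=ray(n,uv);return o+d*(z-o[2])/d[2]
        ~~~^^^^^^
  File "h.py", line 4, in ray
    c=bot.calibration(n);K=np.array(c["mtx"])
ValueError: time passes only in moves, steps and waits
```

```bash
cat > ed.py <<'E'
s=open('h.py').read()
s=s.replace("def ray","import functools\n@functools.lru_cache\ndef cal(n): return bot.calibration(n)\ndef ray",1).replace("c=bot.calibration(n)","c=cal(n)")
open('h.py','w').write(s)
E
python3 ed.py
cat > t.py <<'E'
from h import *
Y=((20,110,90),(35,255,255));B=((105,120,60),(130,255,255))
for n in("top","scene"):
    f=f"pics/{n}0.png"
    print(n,"mark",ang(n,f,*Y,.06,.05,.13),"handle",ang(n,f,*B,.114,.04,.118))
for fl in(1,-1):
    for a in(197,180,160,144):
        for z in(.2,.083):
            j=bot.solve_ik(*hpose(a,z,fl)); print(fl,a,z,None if j is None else np.round(j,2))
yaw=np.radians(-3.2);fx=np.array([np.cos(yaw),np.sin(yaw),0]);fy=np.array([-np.sin(yaw),np.cos(yaw),0])
ax=-.5*fx+np.array([0,0,.866]);cr=np.array([.606,.217,.148])
for nm,x in(("fy",fy),("-fy",-fy),("up",np.cross(ax,fy)),("dn",-np.cross(ax,fy))):
    for d in(.1,0.002,-.033):
        j=bot.solve_ik(cr+ax*d,q_of(x,-ax)); print(nm,d,None if j is None else np.round(j,2), "toolz",np.cross(x,-ax).round(2))
E
python3 t.py
```

```text
top mark (152, np.float64(143.3000649654545), np.float64(143.43193374055116), np.float64(0.12981985239688057)) handle (190, np.float64(197.4051944978796), np.float64(198.54073465656094), np.float64(0.11023131365663302))
scene mark (127, np.float64(142.32591044660174), np.float64(143.65040788960204), np.float64(0.12991735551949363)) handle (178, np.float64(193.40283984879122), np.float64(203.39268408460478), np.float64(0.10904796773360889))
1 197 0.2 [-0.48  0.49 -0.02  1.06  0.    2.36]
1 197 0.083 [-0.48  0.6  -0.16  0.81  0.    2.36]
1 180 0.2 [-0.45  0.47 -0.05  1.05  0.    2.69]
1 180 0.083 [-0.45  0.58 -0.2   0.8   0.    2.69]
1 160 0.2 [-0.41  0.47 -0.06  1.04  0.    3.08]
1 160 0.083 [-0.41  0.57 -0.21  0.79  0.    3.08]
1 144 0.2 [-0.37  0.48 -0.05  1.05  0.   -2.88]
1 144 0.083 [-0.37  0.58 -0.19  0.8   0.   -2.88]
-1 197 0.2 [-0.48  0.49 -0.02  1.06  0.   -0.78]
-1 197 0.083 [-0.48  0.6  -0.16  0.81  0.   -0.78]
-1 180 0.2 [-0.45  0.47 -0.05  1.05  0.   -0.45]
-1 180 0.083 [-0.45  0.58 -0.2   0.8   0.   -0.45]
-1 160 0.2 [-0.41  0.47 -0.06  1.04  0.   -0.06]
-1 160 0.083 [-
[... 301 characters left out ...]
7 -0.63  0.08 -0.18  0.31] toolz [-0.86  0.05 -0.5 ]
-fy 0.1 [ 0.35  0.11 -0.61  0.36 -0.2  -2.78] toolz [ 0.86 -0.05  0.5 ]
-fy 0.002 [ 0.32  0.3  -0.63  0.15 -0.18 -2.82] toolz [ 0.86 -0.05  0.5 ]
-fy -0.033 [ 0.3   0.37 -0.63  0.08 -0.18 -2.83] toolz [ 0.86 -0.05  0.5 ]
up 0.1 [ 0.35  0.11 -0.61  0.36 -0.2  -1.21] toolz [-0.06 -1.   -0.  ]
up 0.002 [ 0.32  0.3  -0.63  0.15 -0.18 -1.25] toolz [-0.06 -1.   -0.  ]
up -0.033 [ 0.3   0.37 -0.63  0.08 -0.18 -1.26] toolz [-0.06 -1.   -0.  ]
dn 0.1 [ 0.35  0.11 -0.61  0.36 -0.2   1.93] toolz [0.06 1.   0.  ]
dn 0.002 [ 0.32  0.3  -0.63  0.15 -0.18  1.9 ] toolz [0.06 1.   0.  ]
dn -0.033 [ 0.3   0.37 -0.63  0.08 -0.18  1.89] toolz [0.06 1.   0.  ]
```

```bash
cat >> h.py <<'E'
def wproj(P,pos,q):
    from scipy.spatial.transform import Rotation as Ro
    c=cal("wrist");H=np.array(c["hand_eye"]);R=Ro.from_quat([q[1],q[2],q[3],q[0]]).as_matrix()
    t=R.T@(np.array(P)-pos);k=H[:3,:3].T@(t-H[:3,3]);u=np.array(c["mtx"])@k;return u[:2]/u[2]
def wray_z(uv,z,pos,q):
    from scipy.spatial.transform import Rotation as Ro
    c=cal("wrist");H=np.array(c["hand_eye"]);R=Ro.from_quat([q[1],q[2],q[3],q[0]]).as_matrix()
    d=R@(H[:3,:3]@(np.linalg.inv(np.array(c["mtx"]))@[uv[0],uv[1],1]));o=R@H[:3,3]+pos
    return o+d*(z-o[2])/d[2]
E
python3 - <<'E'
from h import *
p,q=hpose(198,.27,-1)
bot.move_pose(p,q)
pos,qq=np.array(bot.read_position()),np.array(bot.read_tool_rot())
im=bot.camera("wrist");cv2.imwrite("pics/w1.png",im[:,:,::-1]);np.save("w1.npy",np.r_[pos,qq])
print(bot.read_clock(),pos,p,wproj([*C,.06],pos,qq))
E
```

```text
2.725 [ 0.58808608 -0.22706232  0.26990267] [np.float64(0.5884154786963877), np.float64(-0.2265213595499958), 0.27] [324.65938425 295.15515359]
```

View pics/w1.png

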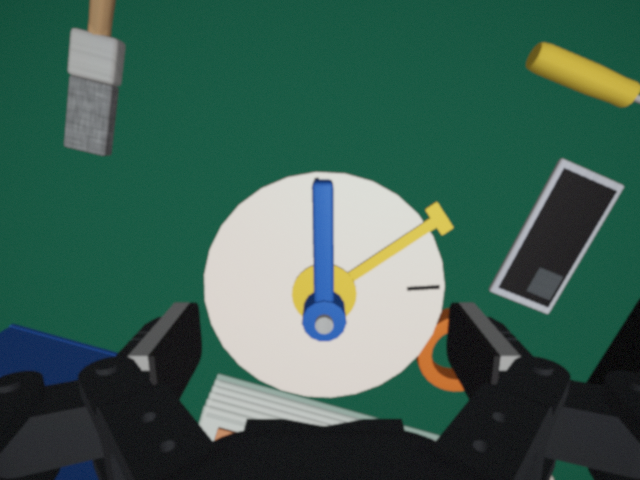

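The wrist view shows the handle running from (324,325) to (322,182). The mark tip is at (438,218) and the yellow hub at (324,293). The hub is within 2 px of where I predicted the pivot.

```bash
cat > wm.py <<'E'
from h import *
import sys
def wang(f,w,c=None,verbose=True):
    pos,q=w[:3],w[3:]
    hs=cv2.cvtColor(cv2.imread(f),cv2.COLOR_BGR2HSV)
    def pts(lo,hi,z,c,r0,r1):
        m=cv2.inRange(hs,np.array(lo),np.array(hi));ys,xs=np.nonzero(m)
        P=np.array([wray_z((u,v),z,pos,q)[:2] for u,v in zip(xs,ys)]);r=np.hypot(*(P-c).T);return P[(r>r0)&(r<r1)]
    c=C.copy()
    # dial circle
    M=cv2.inRange(hs,np.array((0,0,170)),np.array((180,45,255)))
    k,l,s,_=cv2.connectedComponentsWithStats(M);u=wproj([*C,.056],pos,q)
    best=1+np.argmax(s[1:,4]);cs,_=cv2.findContours(np.uint8(l==best),cv2.RETR_EXTERNAL,cv2.CHAIN_APPROX_NONE)
    p=max(cs,key=cv2.contourArea)[:,0];P=np.array([wray_z(x,.056,pos,q)[:2] for x in p])
    from scipy.optimize import least_squares
    r=least_squares(lambda v:np.hypot(*(P-v[:2]).T)-v[2],[*C,.112],loss="soft_l1",f_scale=.0005);print("dial",r.x)
    c=r.x[:2];out=[]
    for nm,lo,hi,z,a,b in(("mark",(20,110,90),(35,255,255),.06,.045,.112),("handle",(105,120,60),(130,255,255),.114,.05,.112)):
        P=pts(lo,hi,z,c,a,b);u=P.mean(0);V=np.linalg.svd(P-u)[2][0];V=V*np.sign(V@(u-c));d=u-c
        print(nm,len(P),"about c",np.degrees(np.arctan2(d[1],d[0]))%360,"own axis",np.degrees(np.arctan2(V[1],V[0]))%360,"offset mm",1e3*(d[0]*V[1]-d[1]*V[0]),"rmax",np.hypot(*(P-c).T).max())
if __name__=="__main__": wang(f"pics/{sys.argv[1]}.png",np.load(sys.argv[1]+".npy"))
E
python3 wm.py w1
```

```text
dial [ 0.66774404 -0.20409778  0.10727391]
mark 720 about c 144.33552592578366 own axis 143.15415202649353 offset mm -1.6266011877166946 rmax 0.11199252753708068
handle 1496 about c 196.92827671336266 own axis 198.851651644071 offset mm 2.735483350348594 rmax 0.11196871775524456
```

```bash
python3 - <<'E'
from h import *
p,q=hpose(198.7,.086,-1)
bot.move_pose(*hpose(198.7,.15,-1))
hit=bot.move_linear(p,speed=.08,until_force=8);print("hit",hit,bot.read_position())
bot.set_gripper(0.0,25)
print("w",bot.read_gripper_width(),bot.read_ft_force())
for a in np.linspace(198.7,143.3,9)[1:]:
    p,q=hpose(a,.086,-1);bot.move_linear(p,speed=.05,rotation=q)
print(bot.read_position(),p,bot.read_ft_force(),bot.read_gripper_width(),bot.read_clock())
bot.set_gripper(0.6)
p2=np.array(p);p2[2]=.2;bot.move_linear(p2,speed=.12)
a=np.radians(143.3);p,q=hpose(143.3,.27,-1);bot.move_pose(p,q)
bot.wait(.2)
w=np.r_[bot.read_position(),bot.read_tool_rot()];im=bot.camera("wrist");cv2.imwrite("pics/w2.png",im[:,:,::-1]);np.save("w2.npy",w)
print(bot.read_clock())
E
python3 wm.py w2
```

```text
hit False [ 0.58914364 -0.22766387  0.08650015]
w 0.17977224490235397 [ 0.47672458 -0.21826073  0.56995276]
[ 0.60064622 -0.15460391  0.086188  ] [np.float64(0.6003579484604996), np.float64(-0.15398998824195834), 0.086] [ 2.56762551 -2.26018282  2.99917544] 0.18001100371570353 7.5917
9.7583
dial [ 0.66000336 -0.19951575  0.10057843]
mark 159 about c 142.95698396558268 own axis 127.80105691283514 offset mm -27.929378556655184 rmax 0.11195868960276047
handle 1378 about c 142.90928352597598 own axis 142.97620744719748 offset mm 0.09125303366646492 rmax 0.10539969718993801
```

View pics/w2.png

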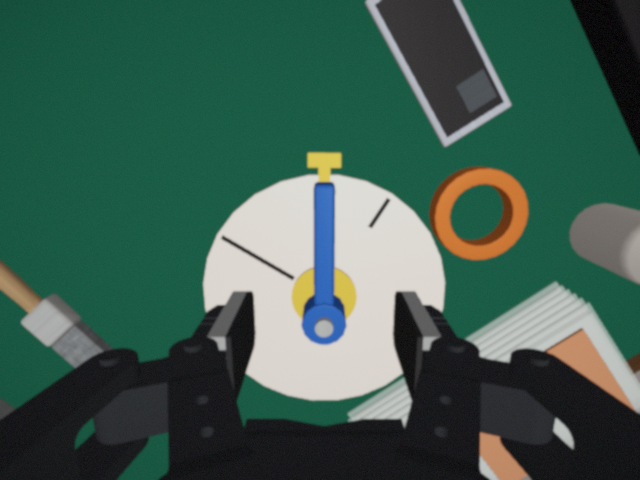

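The handle now lies straight along the mark, with the mark's T at x=324 and the handle axis at x=324. Next is the plunger, going through a retracted waypoint.

```bash
cat >> h.py <<'E'
yaw=np.radians(-3.2);fx=np.array([np.cos(yaw),np.sin(yaw),0]);fy=np.array([-np.sin(yaw),np.cos(yaw),0])
ax=-.5*fx+np.array([0,0,np.sqrt(.75)]);cr=np.array([.606,.217,.148]);qp=q_of(fy,-ax)
E
python3 - <<'E'
from h import *
bot.set_gripper(0.0)
bot.move_pose([.46,.0,.32],qp)
bot.move_pose(cr+ax*.14,qp);bot.wait(.2)
w=np.r_[bot.read_position(),bot.read_tool_rot()];im=bot.camera("wrist");cv2.imwrite("pics/w3.png",im[:,:,::-1]);np.save("w3.npy",w)
print(bot.read_clock(),w[:3],cr+ax*.14,"crown proj",wproj(cr,w[:3],w[3:]))
for n in("scene",):cv2.imwrite("pics/s3.png",bot.camera(n)[:,:,::-1])
hs=cv2.cvtColor(cv2.imread("pics/w3.png"),cv2.COLOR_BGR2HSV)
k,l,s,c=cv2.connectedComponentsWithStats(cv2.inRange(hs,np.array((3,150,100)),np.array((18,255,255))))
for i in range(1,k):
    if s[i,4]>100:print(s[i],c[i])
E
```

```text
12.3833 [0.53663469 0.21947454 0.26996119] [0.53610915 0.22090751 0.26924356] crown proj [326.31876488 225.8346319 ]
[  55  176   91   73 4136] [100.43351064 211.81624758]
[ 285  182   83   81 5146] [326.169452   221.77749709]
```

View pics/w3.png

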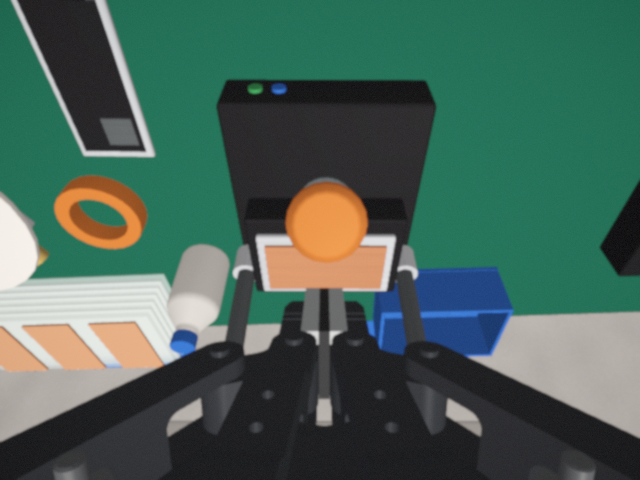

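View pics/s3.png

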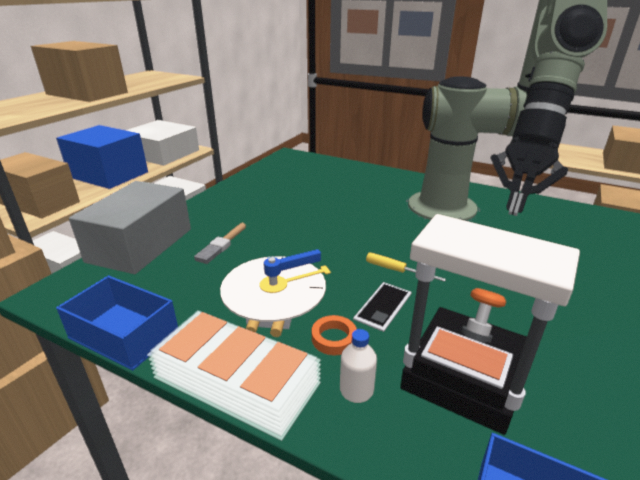

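The head is centred at (326,222) against the predicted (326,226), which is only a few mm off on a 48 mm crown. Now I'll push.

```bash
python3 - <<'E'
from h import *
P=lambda:np.array(bot.read_position())
bot.move_linear(cr+ax*.02,speed=.1); bot.wait(.2)
f0=np.array(bot.read_ft_force())
print("contact",bot.move_linear(cr-ax*.02,speed=.03,until_force=3));c0=P();print("at depth",(cr-c0)@ax)
h=bot.move_linear(cr-ax*.042,speed=.02,until_force=24)
p=P();print("pushed",h,"from crown",(cr-p)@ax,"from contact",(c0-p)@ax,"lat",p-cr-ax*((p-cr)@ax))
for i in range(4):
    bot.wait(.4);print((cr-P())@ax,(np.array(bot.read_ft_force())-f0)@ax)
cv2.imwrite("pics/s4.png",bot.camera("scene")[:,:,::-1]);print(bot.read_clock())
E
```

```text
contact True
at depth 0.002678456073473146
pushed True from crown 0.030292826621280033 from contact 0.02761437054780689 lat [-7.46495250e-05 -1.04314003e-04 -3.96698318e-05]
0.03019184845779093 12.261567053642459
0.030172425244563168 11.928878616527292
0.03016508160722609 12.41615348397602
0.03018311277804804 12.871037544931353
17.7917
```

View pics/s4.png

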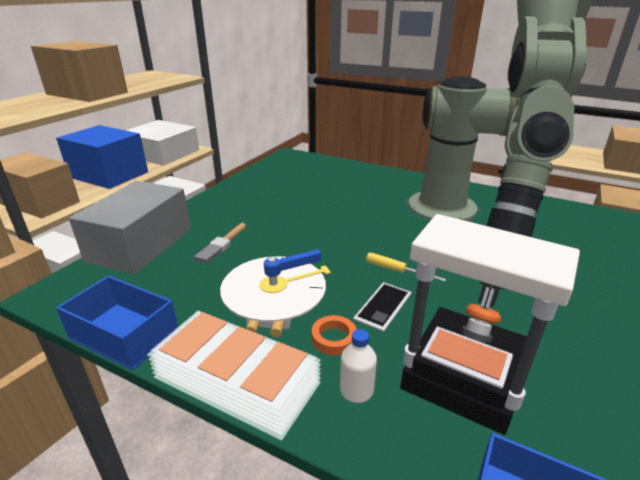

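The force settled at about 12 N, below the 14 N expected at the stop, so the plunger may not be fully home. I'll press further and watch the force at each step.

```bash
python3 - <<'E'
from h import *
P=lambda:np.array(bot.read_position())
F=lambda:np.array(bot.read_ft_force())
for d in(.032,.034,.036,.038,.040,.042):
    h=bot.move_linear(cr-ax*d,speed=.01); bot.wait(.25)
    f=F();print(d,h,"depth",round((cr-P())@ax,4),"F",f.round(1),round(f@ax,1))
    if f@ax>24: break
bot.wait(1.5);f=F();print("hold",(cr-P())@ax,f.round(1),f@ax,bot.read_clock())
cv2.imwrite("pics/s5.png",bot.camera("scene")[:,:,::-1])
E
```

```text
0.032 False depth 0.0306 F [-12.   -1.7  17.8] 21.4
0.034 False depth 0.0308 F [-26.5  -3.7  36.2] 44.4
hold 0.03080183653398311 [-27.7  -2.5  35.7] 44.638979765597846 20.4333
```

The depth stopped at 30.8 mm while the force climbed steeply, so this is the stop, and I held it there for more than 1.5 s. Now I'll release and check.

```bash
python3 - <<'E'
from h import *
bot.move_linear(cr+ax*.10,speed=.06)
bot.move_pose([.42,.0,.34],qp);bot.wait(.3)
print(bot.read_ft_force(),bot.read_clock())
for n in("scene","top"):cv2.imwrite(f"pics/{n}6.png",bot.camera(n)[:,:,::-1])
for n,roi in(("scene",(460,280,515,340)),("top",(150,220,195,265))):
  for t in("0","6"):
    hs=cv2.cvtColor(cv2.imread(f"pics/{n}{t}.png"),cv2.COLOR_BGR2HSV);m=cv2.inRange(hs,np.array((3,150,100)),np.array((18,255,255)))[roi[1]:roi[3],roi[0]:roi[2]]
    k,l,s,c=cv2.connectedComponentsWithStats(m);print(n,t,[(s[i].tolist(),c[i].round(1)) for i in range(1,k) if s[i,4]>60])
print("bg diff")
a,b=cv2.imread("pics/top0.png"),cv2.imread("pics/top6.png");cv2.imwrite("pics/d.png",cv2.absdiff(a,b)*3)
cv2.imwrite("pics/tv6.png",cv2.resize(b[170:290,300:410],None,fx=5,fy=5,interpolation=cv2.INTER_CUBIC))
E
```

```text
[-0.4837804  -0.29278274 -0.76789006] 24.25
scene 0 [([11, 8, 35, 19, 388], array([28.1, 17.2]))]
scene 6 [([11, 9, 35, 18, 388], array([28.1, 17.2]))]
top 0 [([10, 12, 26, 25, 504], array([22.4, 24.4]))]
top 6 [([10, 12, 26, 25, 504], array([22.4, 24.4]))]
bg diff
```

View pics/d.png

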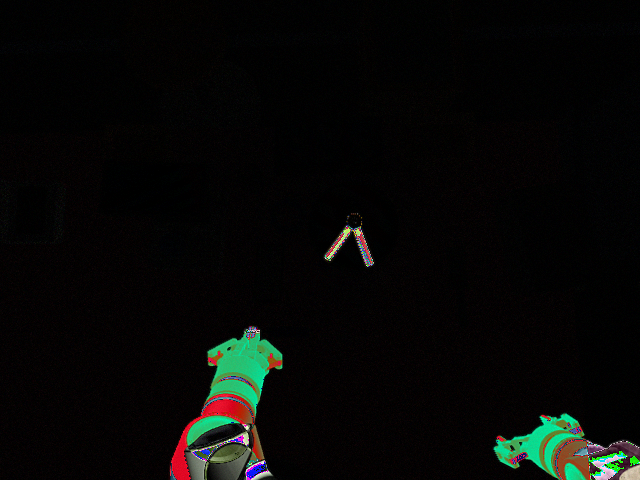

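View pics/tv6.png

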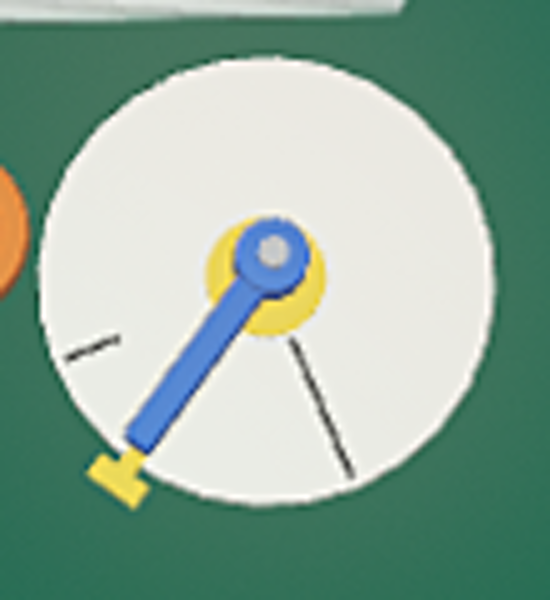

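View pics/scene6.png

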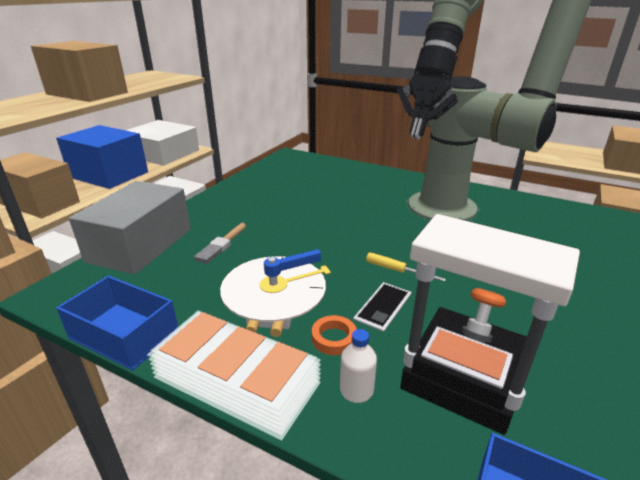

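The top-camera difference image shows that only the handle and the arm have moved. The handle is over the mark and the plunger is back at its exact starting pixels, so I'm handing in.

```bash
python3 -c "
from cell import bot
bot.close_job()"
```

```text
the job is handed in; nothing more can be done
```

I finished the job in the order asked and handed it in at about 24 s of the 61 s allowed.

- **Valve:** I gripped the blue handle and turned it about 55° clockwise, from shut to the yellow mark. In the wrist view its axis measured 143.0°, against 143.2–143.4° for the mark. One automatic reading of the mark after the turn was useless because the handle covered it; by eye the two line up.
- **Plunger:** I pushed it along its own axis with shut fingers. The first push settled at only about 12 N, short of the 14 N expected when fully home, so I pressed on without releasing. It stopped at 30.8 mm by the arm's reading, where the force rose steeply, and I held it there for more than 1.5 s before letting go.
- **Press force:** That last step reached about 44 N, more than I needed. Only the fingertips were touching the crown, and the 40 N limit is given for the arm and the gripper's body. It is well under the 120 N wrist limit.
- **Last checks:** The plunger is back at its starting pixels in both cameras (centroids match to 0.1 px). The top-camera before/after difference shows only the handle and the arm changed. The arm is clear and touching nothing.

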